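# Roll the pipe offcut up to the stop and bar its way back

## Task

The pipe offcut lies at the bottom of the sloping gutter on the bench. Push it up the gutter with a fingertip, over the crest, until it rests in the pocket against the stop plate at the top; then push the keeper bar round until it lies fully across the gutter behind the offcut, so that it can't roll back. Do not pick the offcut up, and leave the other things on the bench where they are.

Things in the scene. Friction and masses are not known exactly. Their poses are not given: they have to be found in the camera images.
- offcut: piece of steel pipe, 48 mm outside diameter, 64 mm long, 0.2 to 0.4 kg, lying crosswise in the gutter so that it rolls along it. Origin at its centre, on its axis; its own y axis is the pipe's axis (x and z turn as it rolls). Its steel is smooth and oily. At the start it rests at the gutter's low end against the lip. It rolls freely: let go on the slope, it rolls back down to the lip.
- gutter: fixed gutter: dark steel channel, 67 mm wide inside, on a wooden board (310 x 130 x 12 mm). Origin on the bench under the board's middle; x runs level along the gutter uphill, y to the left looking uphill, z up. Side walls are 4 mm thick and stand 12 mm above its floor. Lip at x = -125 mm, crest at 75 mm, face of the stop plate at 125 mm; the plate's top is 102 mm above the bench.
- ramp: the gutter's sloping floor, fixed, 6 degrees, straight from the lip (floor 34 mm above the bench) to the crest (floor 55 mm above the bench). Origin on the floor's middle line at the lip's inner face; x up the slope, z square to the floor. The lip is 4 mm thick and only 7 mm high: a fingertip passes over it to get behind the offcut.
- seat (a point): where the offcut's centre is when it rests in the pocket: gutter x 101, y 0, z 75.6 mm. Past the crest the floor falls at 8 degrees to the stop plate; an offcut moved past the crest rolls into this pocket by itself and stays, touching the plate.
- keeper (a joint): keeper bar's angle in rad: 0 = pointing downhill, alongside the gutter; below 0 = swung further out, away from it; pi/2 = fully across the gutter, against its own end stop. It turns level about an upright pin, clockwise seen from above as the value grows, stays where it is left, and needs about 1 N near its end. It starts open, between -0.7 and 0 (limit -0.75); from about 0.1 up it would stand in the offcut's way.
- keeper_hinge (a point): the pin's axis at the bar's mid-height: gutter x 68, y -49 mm, 78 mm above the bench (to the right of the gutter looking uphill). The hub is 22 mm across.
- keeper_tip (a point): outer end of the keeper bar, at its mid-height. The bar is bright steel, 98 mm long from the pin, 10 mm thick and 16 mm tall, and passes over the gutter's walls; when across, it stands 4 mm behind the seated offcut.
- short_pipe: bystander: shorter pipe offcut, 48 mm across, 50 mm tall, standing upright on the bench beside the gutter; origin at the centre of its underside
- bearing: bystander: steel ring bearing, 52 mm across, 15 mm high, lying flat beside the gutter; origin at the centre of its underside
- spanner: bystander: open-ended spanner lying on the bench
- driver: bystander: screwdriver lying on the bench
- socket: bystander: steel drive socket standing upright, 36 mm across, 60 mm tall
- tin: bystander: open brass tin, 80 mm across, 85 mm tall
- oil: bystander: grey oil bottle with a red cap, 56 mm across, 110 mm tall
Things that resemble listed ones, but are neither listed nor needed, are in the scene too. What is shaped like the offcut but pink is not meant.

How it is judged:
By the outcome, as a careful person would: the job done as asked, in the order asked, and still so for the second after the job is handed in, with the robot touching nothing.
It also fails if it takes over 56 s, if anything falls off the work surface, if the arm or the gripper's body presses on something with over 40 N, if the wrist force passes 120 N, or if a joint passes its speed limit or range.

## Robot

A 6-joint arm with a two-finger parallel gripper is mounted at the origin on the work surface. World frame = base frame: x ahead of the robot, y to its left, z up, the work surface at z = 0. Lengths are in mm, angles in rad, forces in N, time in s.
With the tool pointing down it reaches from about 325 to 850 mm from the base axis. Payload 4.4 kg.
Tool frame: the origin (TCP) lies on the centre line of the jaws, within the pads' length; the fingertips stand 25 mm ahead of it and the grasp point (between the pads) lies 6 mm ahead of it; z points along the fingers, x is the direction in which the jaws open and shut, and the axes are right-handed (so a half turn about z gives the same grasp; the last joint's range is limited). The gripper opens to 94 mm and grips with 3 to 60 N. Pads are 16 mm wide; open, the fingers measure 119 mm over their backs; the gripper's body (75 mm by 177 mm) begins 78 mm behind the grasp point.
Start: joints at [-0.15, 0.207, 1.542, -0, 1.393, -0.15], TCP at [575.002, -0.012, 230.447] pointing down, gripper open.
Joint ranges: [-2.73, 2.73], [-0.86, 2.22], [0.23, 2.46], [-1.11, 4.25], [0.08, 2.63], [-2.82, 2.82]. Speed limits (rad/s): [2.79, 2.79, 3.14, 3.14, 3.14, 3.14].

## Interface

Orientations are given as a unit quaternion [w, x, y, z].
In Python, from plant import read_state, vision, close_job gives the robot as it stands.
- The arm moves only by the tool play_rows, never from a script. Its argument "deltas" is a list of rows, each a list of 4 numbers: the shift along the world's x, y, z in cm, then the turn about the world's z in rad. A call has 1 to 8 rows; each row is the pose to reach, as a shift and turn from the pose commanded when the call began; what a row does not reach only later rows make up. A row lasts 1/12 s, in which the tool goes at most 41.7 mm and 7.16 degrees, less where a joint would pass 70% of its speed; a pose out of reach is approached as far as the arm can. A call with a gripper value outside its range is refused whole. "gripper" is the gripper command: -1 is fully open, 1 is shut, values between are in proportion, set as the call begins (left out, the last holds). The fingers move at their own pace and stop on an object; "grip_force" is the grip in N (left out, the last holds). Time passes only in rows, so rows that repeat a pose let the fingers close. It gives the time, the measured TCP pose, the force and the opening at its end, in the units of the state.
- read_state(): the state, without advancing time (a new reading comes with each control period).
- vision.get_image(name): name is "scene" or "side" or "wrist"; returns the picture (384x512x3 uint8, blue, green, red); there is no depth.
- vision.get_calibration(name): a dict with "intrinsics" (3x3 intrinsics, pixels), "T" (4x4, takes a point from camera to world coordinates); the wrist camera has in their place "T_tool_cam" (4x4, takes a point from camera to tool coordinates, whose origin is the TCP and whose axes are the tool frame's). Camera axes: x right, y down, z forward; pixel columns grow to the right and rows downward; lengths in mm; the calibration is good to about 2 mm. The wrist camera is an equidistant fisheye: a pixel r from the principal point sees the ray r / f radians off the axis. A picture is of the moment at which its call begins: read the wrist's pose just before it. get_calibration takes no time and is no camera call.
- close_job(): hands the job in, once; it reports no verdict.
The state is a dict: "time_s": time; "joint_positions": joint angles; "qd": joint speeds; "joint_efforts": joint torques, N m; "tcp_pos": TCP position; "orientation": TCP orientation; "force": force on the tool from outside, world axes, zero at the start; "moment": the same for the moment, N m; "grip_width": opening from 0.0 (shut) to 1.0 (fully open).
Only numpy, scipy, OpenCV 4.12 (cv2) and the standard library are available. Lean on these libraries where they do the work, as an engineer would, in place of code of your own. Each camera call takes 0.05 s, during which the arm holds its last target.

## Working session

There is one attempt and no reset: what is moved stays moved. The work goes in short steps, Python scripts to look and compute and a tool call to move; the robot and the scene stay as the last step left them, time stands still between calls to the robot, and variables do not carry over. Pictures are saved under pics/ and viewed, and the job is handed in when it is done.

Besides the shell and the picture viewer there is one more tool, called after "Emit:" as name(argument=value, ...), one argument or row to a line, values as JSON. play_rows: Moves the arm, as the interface text tells. Its arguments: {"type":"object","properties":{"deltas":{"type":"array"},"gripper":{"type":"number"},"grip_force":{"type":"number"}},"required":["deltas"]}

```bash
ls; mkdir -p pics
python3 - <<'E'
from plant import read_state, vision
import cv2
s=read_state(); print(s)
for n in ["scene","side","wrist"]:
    cv2.imwrite(f"pics/{n}0.png",vision.get_image(n))
    c=vision.get_calibration(n); print(n,{k:(v.tolist() if hasattr(v,'tolist') else v) for k,v in c.items()})
E
```

```text
pics
{'time_s': 0.0, 'joint_positions': array([-1.50494335e-01,  2.07412307e-01,  1.54291208e+00, -2.34199381e-05,
        1.39349268e+00, -1.50502715e-01]), 'qd': array([-1.64664607e-03, -4.21468530e-04,  2.17070167e-04, -1.22136350e-03,
        2.16029018e-04,  1.85752475e-05]), 'joint_efforts': array([-8.39226868e-05, -3.70882022e+01, -2.81415099e+01,  6.96549774e-02,
        3.60915181e-02, -1.71865345e-04]), 'tcp_pos': array([5.74265367e+02, 9.59552907e-02, 2.29314974e+02]), 'orientation': array([-1.55360668e-04,  9.99999381e-01,  6.26819952e-06, -1.10136385e-03]), 'force': array([-0.28955968, -0.11723769,  0.2313673 ]), 'moment': array([0.02428083, 0.03351081, 0.03585483]), 'grip_width': 0.997123518811228}
scene {'intrinsics': [[445.250402926967, 0.0, 259.79321424305414], [0.0, 445.250402926967, 185.72328240885992], [0.0, 0.0, 1.0]], 'T': [[-0.12058522453705738, 0.7766367749271044, -0.6182997035857075, 1360.7744819336508], [0.9926333735229979, 0.10170830768452288, -0.06583620520885984, 81.01656329966835], [0.01175539840669649, -0.6216837942063286, -0.7831801010173352, 1071.0317
[... 178 characters left out ...]
4195624454114, 0.25412738618367675, -0.3728358836756368, 1173.7797758046927], [0.4508907548646645, -0.5331829111875876, 0.7158306436547, -1194.020283878165], [-0.01687755143122495, -0.8069295228264868, -0.5904065492935398, 1085.1787998005263], [0.0, 0.0, 0.0, 1.0]]}
wrist {'intrinsics': [[297.3186396354542, 0.0, 256.35910202302546], [0.0, 297.3186396354542, 187.00878612385964], [0.0, 0.0, 1.0]], 'T_tool_cam': [[0.9999999795967929, 0.00012899938167031512, 0.00015545279437257864, 0.4390923768538002], [-0.0001655963956816571, 0.9642164288754936, 0.2651162968669077, -75.99813318601277], [-0.000115690299882056, -0.26511631720010775, 0.9642164305642196, -154.69626306986538], [0.0, 0.0, 0.0, 1.0]]}
```

View pics/scene0.png

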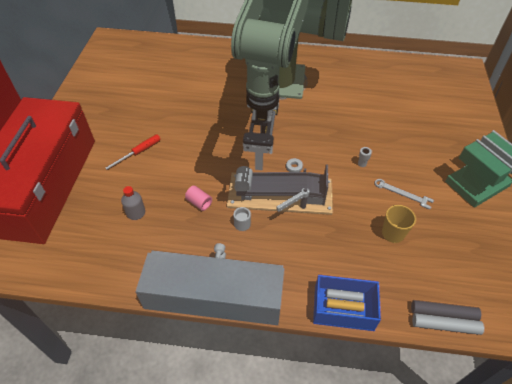

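View pics/side0.png

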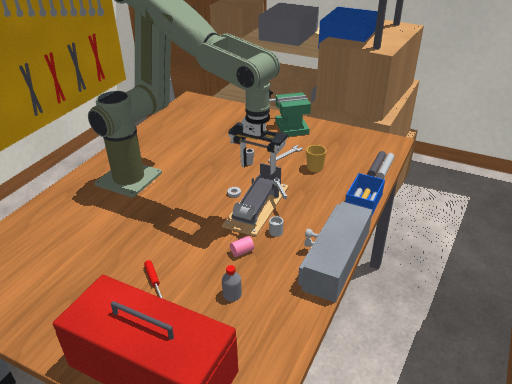

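View pics/wrist0.png

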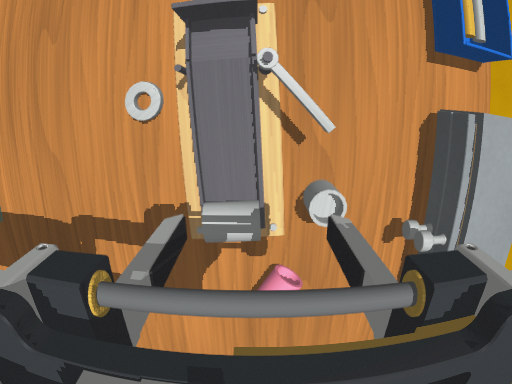

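The offcut is the grey pipe at the gutter's low end, at scene (243,183) and wrist (231,222). The pink pipe at scene (198,198) is the decoy, and the upright pipe at scene (242,218) is short_pipe. I'll enlarge these to confirm.

Run:
```python
import cv2
a=cv2.imread("pics/scene0.png")[150:240,180:345]; cv2.imwrite("pics/s0c.png",cv2.resize(a,None,fx=4.8,fy=4.8,interpolation=cv2.INTER_CUBIC))
a=cv2.imread("pics/wrist0.png")[0:260,110:370]; cv2.imwrite("pics/w0c.png",cv2.resize(a,None,fx=2.3,fy=2.3,interpolation=cv2.INTER_CUBIC))
a=cv2.imread("pics/side0.png")[155:260,215:325]; cv2.imwrite("pics/d0c.png",cv2.resize(a,None,fx=5.5,fy=5.5,interpolation=cv2.INTER_CUBIC))
```

```text
(no output)
```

View pics/s0c.png

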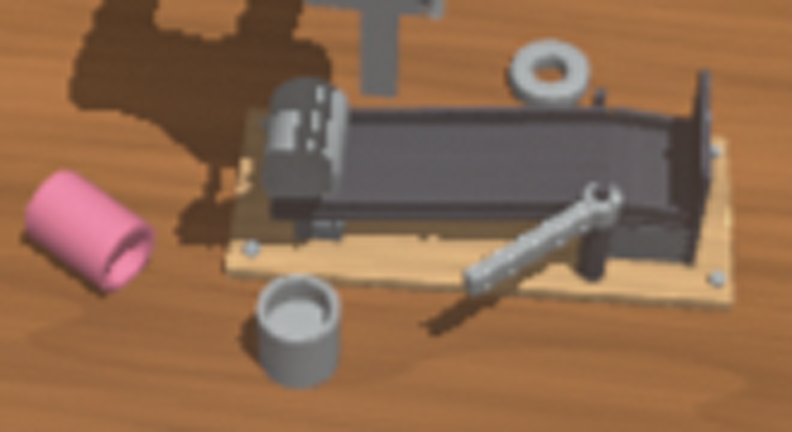

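View pics/w0c.png

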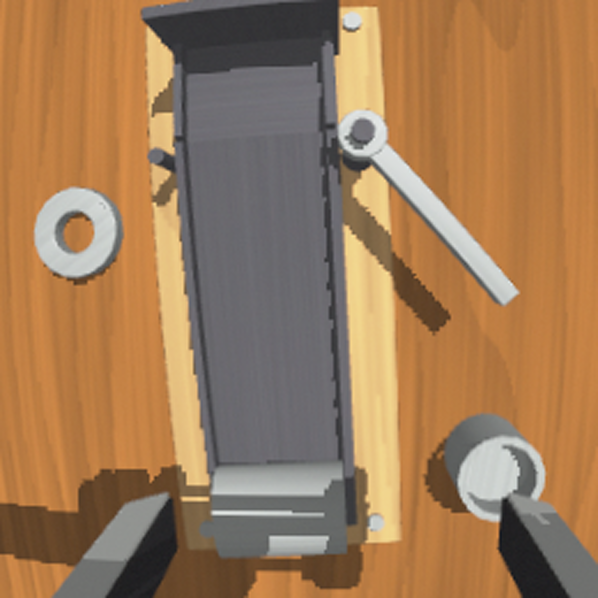

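View pics/d0c.png

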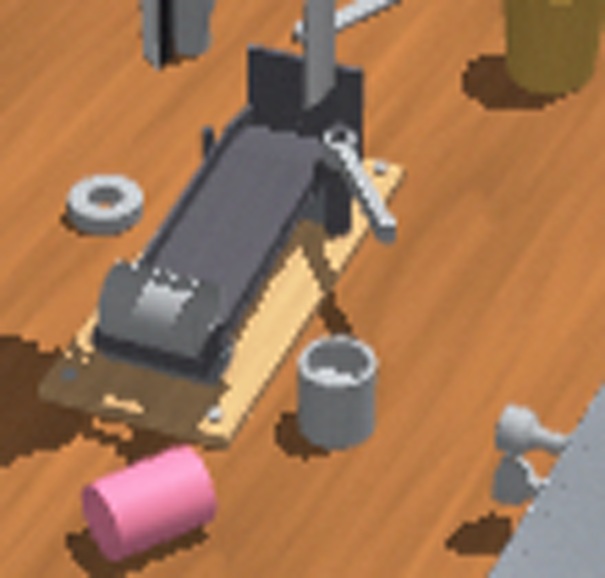

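```bash
cat > h.py <<'E'
import numpy as np, cv2
from scipy.spatial.transform import Rotation as R
from scipy.optimize import least_squares
from plant import vision, read_state
C={n:vision.get_calibration(n) for n in ["scene","side","wrist"]}
P0=(np.array([574.265,0.096,229.315]),np.array([-1.55e-4,0.999999,6e-6,-1.10e-3]))
def pose_T(p,q):
    T=np.eye(4); T[:3,:3]=R.from_quat(q,scalar_first=True).as_matrix(); T[:3,3]=p; return T
def ray(n,uv,pose=P0):
    c=C[n];K=np.array(c["intrinsics"]); d=np.array([(uv[0]-K[0,2])/K[0,0],(uv[1]-K[1,2])/K[1,1],1.])
    if n=="wrist":
        r=np.hypot(d[0],d[1]); d=np.array([d[0]/r*np.sin(r),d[1]/r*np.sin(r),np.cos(r)])
        T=pose_T(*pose)@np.array(c["T_tool_cam"])
    else: T=np.array(c["T"])
    return T[:3,3],T[:3,:3]@d
def onz(n,uv,z,pose=P0):
    o,d=ray(n,uv,pose); return o+d*(z-o[2])/d[2]
def g2w(g,p):
    c,s=np.cos(p[2]),np.sin(p[2]); return np.array([p[0]+c*g[0]-s*g[1],p[1]+s*g[0]+c*g[1]])
E
python3 - <<'E'
from h import *
w=lambda x,y:(x/2.3+110,y/2.3); s=lambda x,y:(x/4.8+180,y/4.8+150); d=lambda x,y:(x/5.5+215,y/5.5+155)
obs=[("wrist",w(400,541),(-155,-65,12)),("wrist",w(190,548),(-155,65,12)),("wrist",w(190,138),(75,33.5,55)),("wrist",w(322,133),(75,-33.5,55)),
("wrist",w(363,130),(68,-49,88)),("scene",s(225,272),(-155,-65,12)),("scene",s(733,292),(155,-65,12)),("scene",s(722,140),(155,65,12)),("scene",s(602,190),(68,-49,88)),
("side",d(230,435),(-155,-65,12)),("side",d(42,390),(-155,65,12)),("side",d(340,135),(68,-49,88)),("side",d(405,168),(155,-65,12))]
f=lambda p:np.concatenate([onz(n,u,g[2])[:2]-g2w(g,p) for n,u,g in obs])
r=least_squares(f,[580,80,1.57],x_scale=[100,100,1],loss='soft_l1',f_scale=2)
print(r.x); 
for o,e in zip(obs,f(r.x).reshape(-1,2)): print(o[0],o[2],e.round(1))
p=r.x
t=[onz("wrist",w(513,297),86),onz("scene",s(470,278),78),onz("side",d(388,232),78)]
h=g2w((68,-49),p); print("hinge",h)
for q in t: 
    v=q[:2]-h; a=np.arctan2(v[1],v[0])-p[2]; print("tip",q[:2].round(1),np.hypot(*v).round(1),"keeper",((np.pi-a+np.pi)%(2*np.pi)-np.pi).round(3))
# offcut ends (top line)
print("short pipe top",onz("scene",s(298,293),50),onz("wrist",w(500,478),50))
print("bearing",onz("scene",s(550,68),15),onz("wrist",w(77,232),15))
print("pink",onz("scene",s(90,230),24))
E
```

```text
[540.32285189  55.99248941   1.63128099]
wrist (-155, -65, 12) [-2.4 -0. ]
wrist (-155, 65, 12) [0.2 2.1]
wrist (75, 33.5, 55) [1.6 2.2]
wrist (75, -33.5, 55) [-1.8 -1.5]
wrist (68, -49, 88) [0.5 0.4]
scene (-155, -65, 12) [0.3 0.8]
scene (155, -65, 12) [-6.  -0.7]
scene (155, 65, 12) [ 4.8 -2.2]
scene (68, -49, 88) [-3.3  0.1]
side (-155, -65, 12) [-1.1  1.9]
side (-155, 65, 12) [ 4.  -2.9]
side (68, -49, 88) [0.1 1.5]
side (155, -65, 12) [ 2.  -2.9]
hinge [585.12279868 126.83008372]
tip [652.7  55.5] 98.2 keeper -0.698
tip [647.5  56.2] 94.2 keeper -0.662
tip [651.3  56.6] 96.5 keeper -0.695
short pipe top [650.98630088 -43.07182978  50.        ] [660.52655132 -41.80728943  50.        ]
bearing [426.66651634  90.56386407  15.        ] [429.19833763  89.39642529  15.        ]
pink [ 602.74481379 -179.02463673   24.        ]
```

The crop confirms it: the grey pipe lying crosswise at the low end is the offcut. The gutter sits at (540, 56), yaw 1.631, and the keeper is open at about -0.69. Next I shut the gripper and go behind the offcut.

Emit:
play_rows(
  deltas=[
    [-0.8,-3.5,0,0.03],
    [-1.7,-7,0,0.06],
    [-2.5,-10.4,-2,0.06],
    [-2.5,-10.4,-5,0.06],
    [-2.5,-10.4,-5,0.06],
    [-2.5,-10.4,-5,0.06],
    [-2.5,-10.4,-5,0.06],
    [-2.5,-10.4,-5,0.06],
  ],
  gripper=1,
  grip_force=30,
)

```text
time_s: 0.82
tcp_pos: [551.3, -103.4, 182.2]
orientation: [0.0, 1.0, 0.031, 0.001]
force: [0.1, 0.9, 0.2]
grip_width: 0.47
```

Emit:
play_rows(
  deltas=[
    [0,0,0,0],
    [0,0,0,0],
    [0,0,0,0],
    [0,0,0,0],
    [0,0,0,0],
    [0,0,0,0],
    [0,0,0,0],
    [0,0,0,0],
  ],
)

```text
time_s: 1.48
tcp_pos: [550.0, -104.0, 180.4]
orientation: [-0.0, 1.0, 0.03, -0.0]
force: [0.5, -0.2, 0.7]
grip_width: 0.003
```

Run:
```python
from h import *
s=read_state(); print(s["time_s"],s["tcp_pos"],s["orientation"],s["grip_width"])
im=vision.get_image("wrist"); cv2.imwrite("pics/w1.png",im)
im=vision.get_image("scene"); cv2.imwrite("pics/s1.png",cv2.resize(im[100:260,160:360],None,fx=3.5,fy=3.5))
```

```text
1.4833 [ 549.96580706 -104.04491719  180.4031254 ] [-1.05168188e-05  9.99550698e-01  2.99732995e-02 -4.93770244e-05] 0.002819255654843544
```

View pics/w1.png

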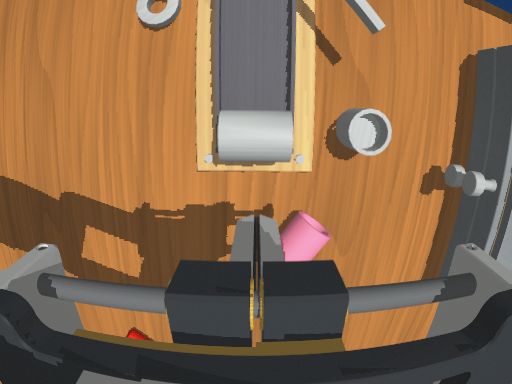

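View pics/s1.png

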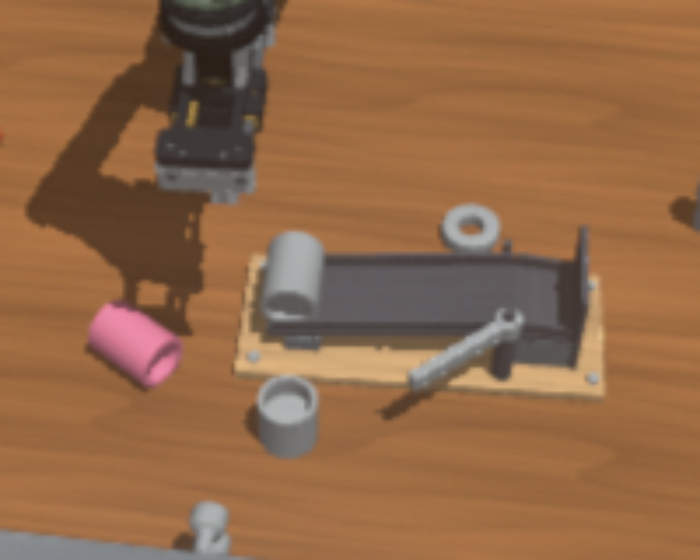

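Run:
```python
from h import *
ps=(np.array([549.97,-104.04,180.4]),np.array([0,0.99955,0.02997,0]))
for u in [(196,170),(312.5,171)]: print("board corner",onz("wrist",u,12,ps))
for u in [(218,136),(293,136)]: print("offcut end",onz("wrist",u,72,ps))
p=(540.3,56,1.631)
for g in [(-155,65),(-155,-65),(-110.7,32),(-110.7,-32),(-160,0),(-143,0),(51,0),(69,0)]: print(g,g2w(g,p).round(1))
```

```text
board corner [ 482.12732446 -101.11060838   12.        ]
board corner [613.08106468 -94.42184075  12.        ]
offcut end [513.28231047 -55.46857215  72.        ]
offcut end [579.8587069  -51.48455756  72.        ]
(-155, 65) [ 484.7 -102.6]
(-155, -65) [614.5 -94.8]
(-110.7, 32) [515.  -56.4]
(-110.7, -32) [578.9 -52.6]
(-160, 0) [ 549.9 -103.7]
(-143, 0) [548.9 -86.7]
(51, 0) [537.2 106.9]
(69, 0) [536.1 124.9]
```

The poses agree within about 2 mm. Next I descend behind the offcut.

Emit:
play_rows(
  deltas=[
    [0,0,-3,0],
    [0,0,-6,0],
    [0,0,-8.5,0],
    [0,0,-10.2,0],
    [0,0,-10.2,0],
    [0,0,-10.2,0],
  ],
)

```text
time_s: 2.08
tcp_pos: [549.2, -103.8, 77.6]
orientation: [-0.0, 1.0, 0.03, -0.001]
force: [0.3, -0.4, 1.3]
grip_width: 0.003
```

Run:
```python
from h import *
im=vision.get_image("side"); cv2.imwrite("pics/d2.png",cv2.resize(im[130:280,190:340],None,fx=4,fy=4))
print(read_state()["force"])
```

```text
[0.70265934 0.43095852 0.2439647 ]
```

View pics/d2.png

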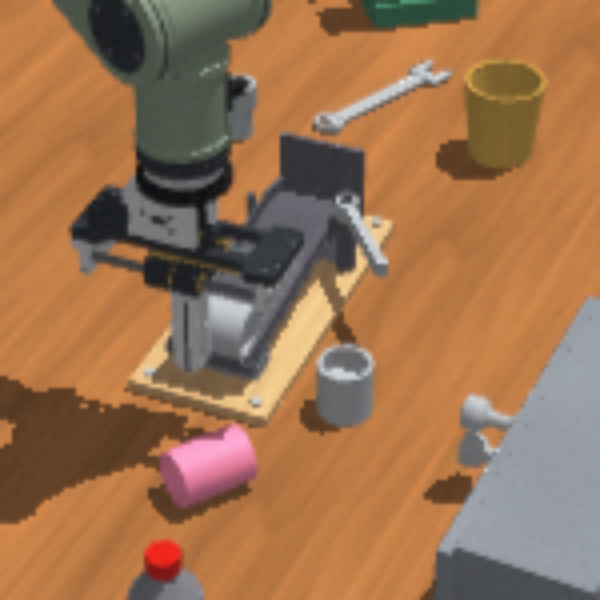

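The shut fingertips are behind the offcut (crop 190,345) and clear of the lip. I'll start pushing up the slope slowly.

Emit:
play_rows(
  deltas=[
    [-0.03,0.5,0,0],
    [-0.06,1.0,0,0],
    [-0.09,1.4,0,0],
    [-0.11,1.8,0.03,0],
    [-0.13,2.2,0.07,0],
    [-0.16,2.7,0.12,0],
    [-0.19,3.2,0.17,0],
    [-0.23,3.8,0.23,0],
  ],
)

```text
time_s: 2.8
tcp_pos: [547.8, -65.6, 80.9]
orientation: [0.0, 1.0, 0.03, 0.0]
force: [0.5, -0.7, 0.6]
grip_width: 0.003
```

Emit:
play_rows(
  deltas=[
    [-0.04,0.6,0.06,0],
    [-0.07,1.2,0.13,0],
    [-0.11,1.8,0.19,0],
    [-0.15,2.4,0.25,0],
    [-0.18,3.0,0.31,0],
    [-0.22,3.6,0.38,0],
    [-0.25,4.2,0.44,0],
    [-0.29,4.8,0.5,0],
  ],
)

```text
time_s: 3.47
tcp_pos: [544.7, -17.4, 85.8]
orientation: [-0.0, 1.0, 0.03, -0.0]
force: [0.1, -1.1, -0.1]
grip_width: 0.004
```

Run:
```python
from h import *
s=read_state(); print(s["time_s"],s["tcp_pos"],s["force"])
im=vision.get_image("side"); cv2.imwrite("pics/d3.png",cv2.resize(im[130:280,190:340],None,fx=4,fy=4))
im=vision.get_image("scene"); cv2.imwrite("pics/s3.png",cv2.resize(im[100:260,160:360],None,fx=3.5,fy=3.5))
```

```text
3.4667 [544.74375705 -17.38989223  85.80116621] [ 0.13213801 -1.12467667 -0.14528513]
```

View pics/d3.png

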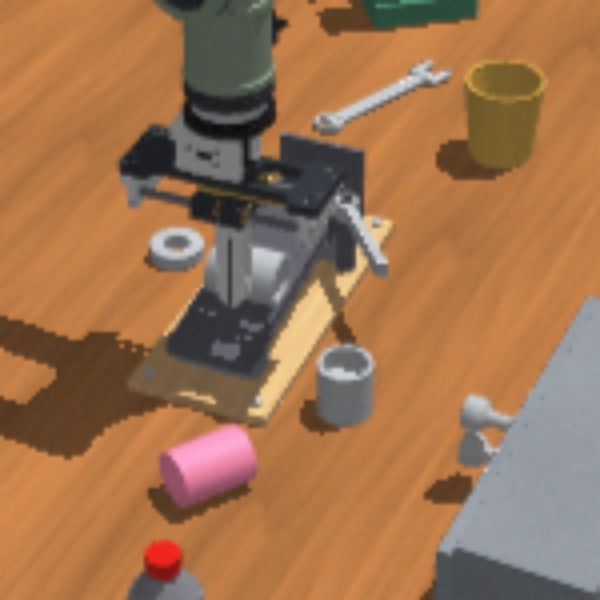

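View pics/s3.png

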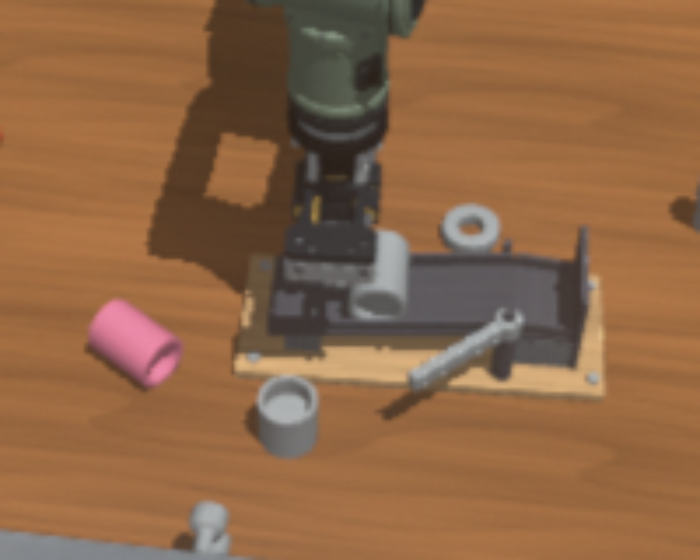

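The offcut is rolling ahead of the fingertips (scene crop 380,275), squarely between the walls, with about 1 N. I'll continue.

Emit:
play_rows(
  deltas=[
    [-0.04,0.6,0.06,0],
    [-0.07,1.2,0.13,0],
    [-0.11,1.8,0.19,0],
    [-0.15,2.4,0.25,0],
    [-0.18,3.0,0.31,0],
    [-0.22,3.6,0.38,0],
    [-0.25,4.2,0.44,0],
    [-0.29,4.8,0.5,0],
  ],
)

```text
time_s: 4.23
tcp_pos: [541.9, 30.7, 90.8]
orientation: [0.0, 1.0, 0.03, 0.0]
force: [-0.2, -0.1, 0.5]
grip_width: 0.005
```

Emit:
play_rows(
  deltas=[
    [-0.04,0.6,0.06,0],
    [-0.07,1.2,0.13,0],
    [-0.11,1.8,0.19,0],
    [-0.15,2.4,0.25,0],
    [-0.18,3.0,0.31,0],
    [-0.21,3.5,0.38,0],
    [-0.24,4.0,0.44,0],
    [-0.27,4.4,0.5,0],
  ],
)

```text
time_s: 4.9
tcp_pos: [539.1, 74.6, 95.8]
orientation: [-0.0, 1.0, 0.03, -0.0]
force: [0.1, -0.4, -0.0]
grip_width: 0.006
```

Emit:
play_rows(
  deltas=[
    [-0.02,0.4,0.02,0],
    [-0.05,0.8,0.04,0],
    [-0.07,1.2,0.06,0],
    [-0.1,1.6,0.06,0],
    [-0.12,2.0,0.04,0],
    [-0.14,2.4,0.02,0],
    [-0.17,2.8,0.0,0],
    [-0.19,3.1,0.0,0],
  ],
)

```text
time_s: 5.57
tcp_pos: [537.1, 105.6, 95.6]
orientation: [-0.0, 1.0, 0.03, -0.0]
force: [-0.1, 0.1, 0.4]
grip_width: 0.001
```

Run:
```python
from h import *
s=read_state(); print(s["time_s"],s["tcp_pos"],s["force"])
im=vision.get_image("side"); cv2.imwrite("pics/d4.png",cv2.resize(im[130:280,190:340],None,fx=4,fy=4))
im=vision.get_image("scene"); cv2.imwrite("pics/s4.png",cv2.resize(im[100:260,160:360],None,fx=3.5,fy=3.5))
```

```text
5.5667 [537.12128844 105.62224851  95.60530656] [-0.13395272  0.13517019  0.43116165]
```

View pics/d4.png

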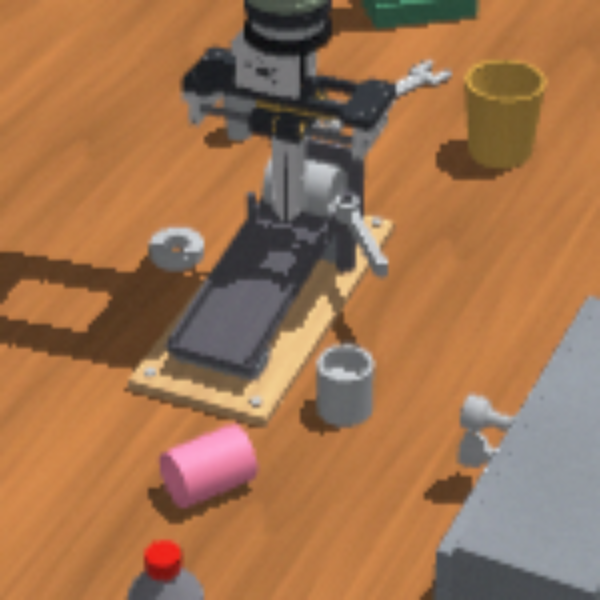

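View pics/s4.png

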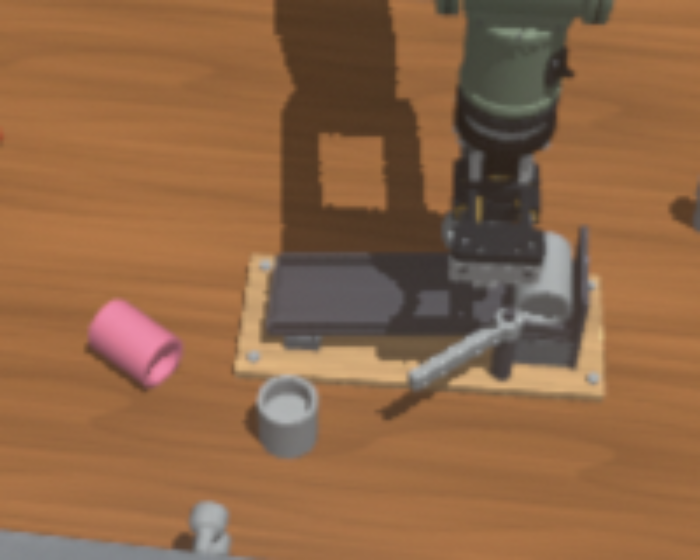

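The offcut has gone over the crest into the pocket (scene crop 547,275). I'll lift clear, check it, and work out the keeper path.

Emit:
play_rows(
  deltas=[
    [0,0,0,0],
    [0,-0.3,0,0],
    [0,-0.3,2,0],
    [0,-0.3,4.5,0],
    [0,-0.3,7,0],
    [0,-0.3,8,0],
    [0,-0.3,8,0],
  ],
)

```text
time_s: 6.25
tcp_pos: [539.7, 101.8, 179.0]
orientation: [0.0, 1.0, 0.03, 0.003]
force: [0.0, 0.5, 0.1]
grip_width: 0.005
```

Run:
```python
from h import *
s=read_state(); print(s["time_s"],s["tcp_pos"],s["force"])
ps=(s["tcp_pos"],s["orientation"])
im=vision.get_image("wrist"); cv2.imwrite("pics/w5.png",im)
im=vision.get_image("scene"); cv2.imwrite("pics/s5.png",cv2.resize(im[130:230,220:360],None,fx=5.5,fy=5.5))
p=(540.3,56,1.631); print("seat",g2w((101,0),p))
h=np.array([68,-49.])
# gutter frame: keeper angle k: bar dir u=(-cos k, sin k); motion dir t=du/dk=(sin k, cos k)
r=62
for k in [-.69,-.6,-.4,-.2,0,.2,.4,.6,.8,1.0,1.2,1.4,1.5,1.5708]:
    u=np.array([-np.cos(k),np.sin(k)]); t=np.array([np.sin(k),np.cos(k)])
    hs=8*abs(t[0])+12.5*abs(t[1])
    g=h+r*u-(5+hs)*t
    print(k,g.round(1),g2w(g,p).round(1))
    if k<-.6: g=h+r*u-(5+hs+15)*t; print("pre",g2w(g,p).round(1))
```

```text
6.25 [539.70876032 101.76985845 179.01952163] [0.04863499 0.53991626 0.1304139 ]
seat [534.22310149 156.81701892]
-0.69 [  32.7 -103.7] [641.8  94.9]
pre [652.8 105.1]
-0.6 [  28.  -100.4] [638.8  90. ]
-0.4 [ 18.5 -91.2] [630.2  80. ]
-0.2 [ 11.  -79.8] [619.3  71.8]
0 [  6.  -66.5] [606.3  66. ]
0.2 [  3.5 -55.1] [595.1  62.8]
0.4 [  3.3 -42.9] [583.   61.8]
0.6 [  5.6 -30.4] [570.3  63.4]
0.8 [ 10.9 -18.1] [557.7  67.9]
1.0 [18.9 -6.8] [546.   75.3]
1.2 [29.7  2.6] [535.9  85.5]
1.4 [42.7  9.5] [528.2  98. ]
1.5 [49.8 11.9] [525.5 105. ]
1.5708 [55. 13.] [524.  110.1]
```

View pics/w5.png

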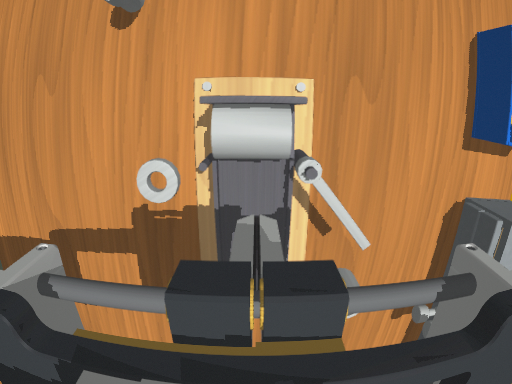

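View pics/s5.png

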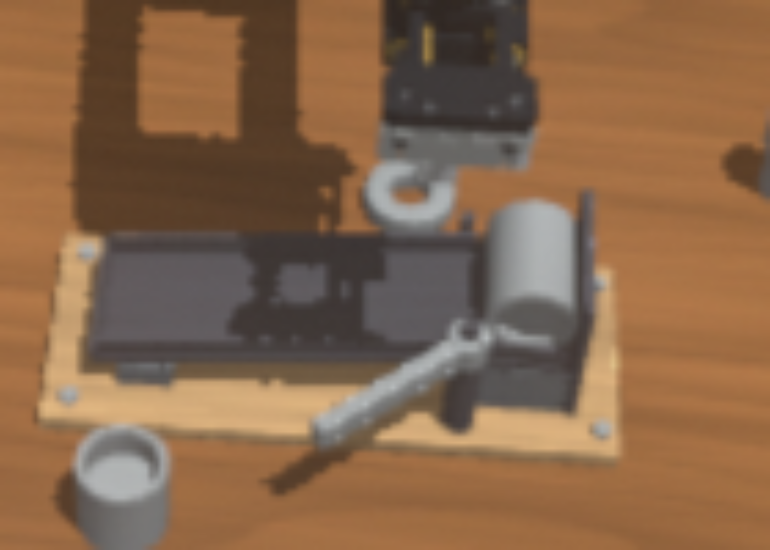

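The offcut is seated, touching the stop plate (wrist 253,133, with the plate at row 100). I'll go to the outer side of the keeper bar and lower the fingertips to its height.

Emit:
play_rows(
  deltas=[
    [4,0.2,0,0],
    [8,0.4,0,0],
    [11.8,0.6,0,0],
    [11.8,0.6,-2.5,0],
    [11.8,0.6,-5,0],
    [11.8,0.6,-7.0,0],
    [11.8,0.6,-7.7,0],
    [11.8,0.6,-7.7,0],
  ],
)

```text
time_s: 7.02
tcp_pos: [651.6, 107.8, 93.4]
orientation: [0.0, 1.0, 0.03, -0.005]
force: [-0.5, -0.7, 0.7]
grip_width: 0.004
```

Run:
```python
from h import *
s=read_state(); print(s["time_s"],s["tcp_pos"],s["force"])
im=vision.get_image("side"); cv2.imwrite("pics/d6.png",cv2.resize(im[130:260,220:350],None,fx=4.6,fy=4.6))
```

```text
7.0167 [651.63084637 107.75414192  93.42872839] [-0.48620746 -0.69007102  0.71192344]
```

View pics/d6.png

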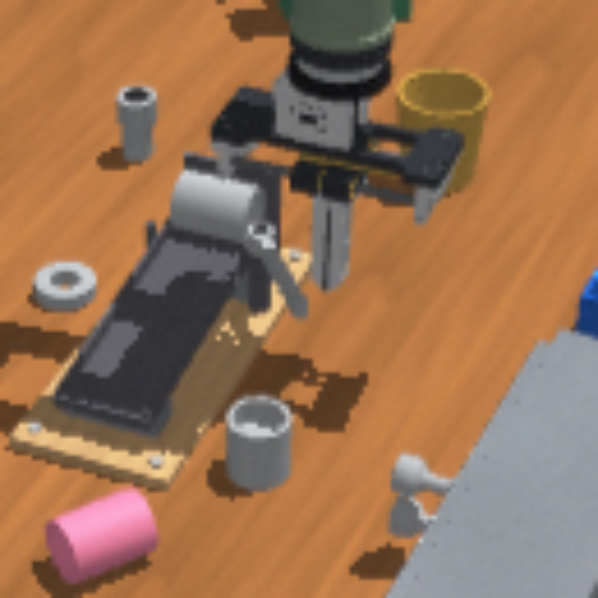

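Emit:
play_rows(
  deltas=[
    [0,0,0,0],
    [0,0,0,0],
  ],
)

```text
time_s: 7.23
tcp_pos: [656.5, 108.0, 100.5]
orientation: [-0.0, 1.0, 0.03, 0.002]
force: [-0.5, -0.6, 0.2]
grip_width: 0.006
```

Emit:
play_rows(
  deltas=[
    [-0.5,-0.5,0,0],
    [-1.0,-1.0,0,0],
    [-1.35,-1.35,0,0],
    [-1.65,-1.8,0,0],
    [-2.1,-2.3,0,0],
    [-2.5,-2.8,0,0],
    [-3.0,-3.2,0,0],
    [-3.6,-3.6,0,0],
  ],
)

```text
time_s: 7.9
tcp_pos: [619.0, 71.4, 98.8]
orientation: [-0.0, 1.0, 0.03, 0.0]
force: [-0.4, 0.1, 0.0]
grip_width: 0.005
```

Emit:
play_rows(
  deltas=[
    [-0.6,-0.3,0,0],
    [-1.3,-0.6,0,0],
    [-1.9,-0.75,0,0],
    [-2.4,-0.9,0,0],
    [-3.0,-0.95,0,0],
    [-3.6,-1.0,0,0],
    [-4.2,-0.9,0,0],
    [-4.9,-0.8,0,0],
  ],
)

```text
time_s: 8.57
tcp_pos: [569.9, 64.0, 98.8]
orientation: [0.0, 1.0, 0.03, 0.0]
force: [1.3, 0.0, 0.3]
grip_width: 0.007
```

Run:
```python
from h import *
s=read_state(); print(s["time_s"],s["tcp_pos"],s["force"])
im=vision.get_image("side"); cv2.imwrite("pics/d7.png",cv2.resize(im[130:260,220:350],None,fx=4.6,fy=4.6))
im=vision.get_image("scene"); cv2.imwrite("pics/s7.png",cv2.resize(im[130:230,220:360],None,fx=5.5,fy=5.5))
```

```text
8.5667 [569.93889042  64.01526032  98.83155473] [1.3006712  0.03588546 0.320651  ]
```

View pics/d7.png

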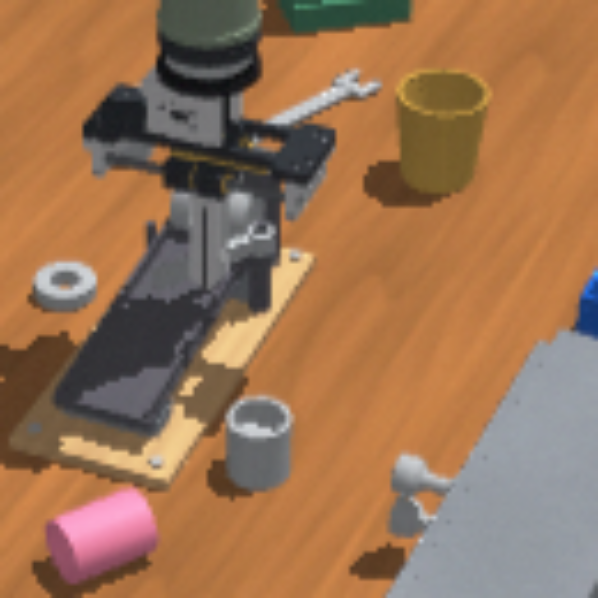

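View pics/s7.png

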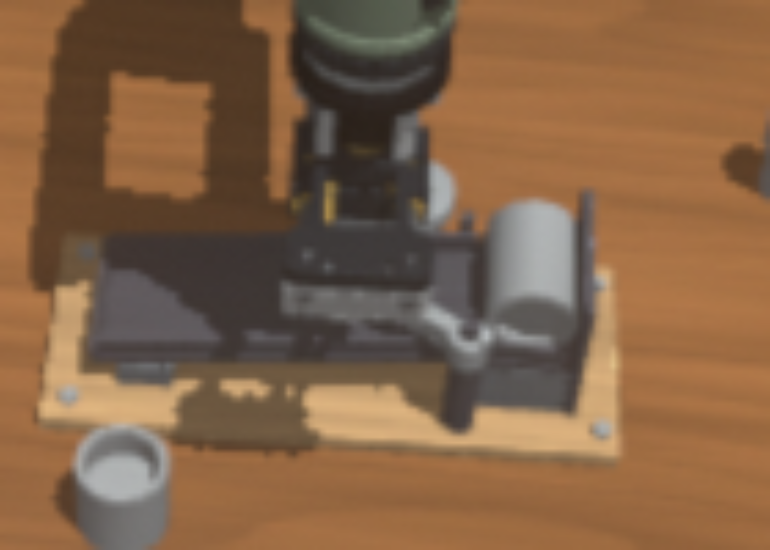

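Emit:
play_rows(
  deltas=[
    [-0.65,0.2,0,0],
    [-1.25,0.4,0,0],
    [-1.85,0.75,0,0],
    [-2.4,1.1,0,0],
    [-2.9,1.6,0,0],
    [-3.4,2.15,0,0],
    [-3.8,2.75,0,0],
    [-4.2,3.4,0,0],
  ],
)

```text
time_s: 9.33
tcp_pos: [527.8, 98.6, 98.8]
orientation: [0.0, 1.0, 0.03, -0.0]
force: [0.9, -0.4, 0.7]
grip_width: 0.008
```

Emit:
play_rows(
  deltas=[
    [-0.15,0.35,0,0],
    [-0.25,0.65,0,0],
    [-0.35,0.9,0,0],
    [-0.4,1.1,0,0],
    [-0.4,1.25,0,0],
    [-0.4,1.25,0,0],
  ],
)

```text
time_s: 9.83
tcp_pos: [524.2, 110.1, 98.7]
orientation: [0.001, 1.0, 0.03, -0.0]
force: [-0.8, -2.4, 0.5]
grip_width: 0.005
```

Run:
```python
from h import *
s=read_state(); print(s["time_s"],s["tcp_pos"],s["force"])
im=vision.get_image("scene"); cv2.imwrite("pics/s8.png",cv2.resize(im[130:230,220:360],None,fx=5.5,fy=5.5))
im=vision.get_image("wrist"); cv2.imwrite("pics/w8.png",im)
```

```text
9.8333 [524.179238   110.08482417  98.70356078] [-0.81334734 -2.35736654  0.4962627 ]
```

View pics/s8.png

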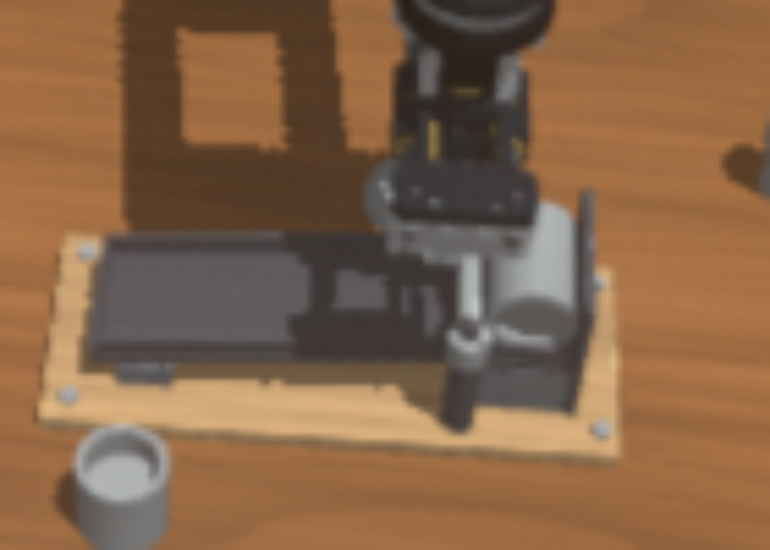

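View pics/w8.png

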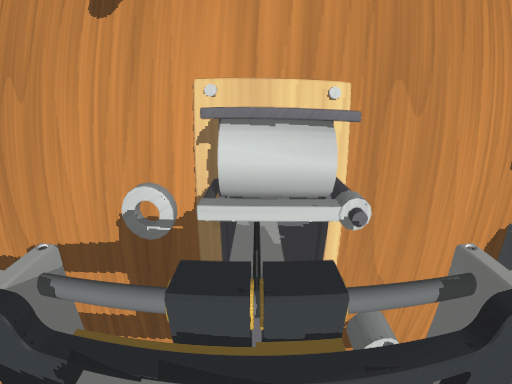

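The bar lies about across (wrist 200–370, row 210). I'll press a little further until the force shows the end stop.

Emit:
play_rows(
  deltas=[
    [0,0.1,0,0],
    [0,0.2,0,0],
    [0,0.2,0,0],
    [0,0.2,0,0],
  ],
)

```text
time_s: 10.27
tcp_pos: [524.2, 110.4, 98.7]
orientation: [0.002, 1.0, 0.03, -0.001]
force: [-1.7, -7.4, 2.2]
grip_width: 0.007
```

Emit:
play_rows(
  deltas=[
    [0,0.1,0,0],
    [0,0.2,0,0],
    [0,0.2,0,0],
  ],
)

```text
time_s: 10.52
tcp_pos: [524.2, 110.6, 98.8]
orientation: [0.004, 1.0, 0.03, -0.001]
force: [-0.8, -12.6, 2.3]
grip_width: 0.006
```

The finger has stopped moving and the force is climbing steadily to 12.6 N, so the bar is on its end stop. I'll back off and lift clear.

Emit:
play_rows(
  deltas=[
    [0,-0.4,0,0],
    [0.05,-1.2,0,0],
    [0.1,-2.2,0,0],
    [0.1,-2.5,1,0],
    [0.1,-2.5,4,0],
    [0.1,-2.5,7,0],
    [0.1,-2.5,9,0],
    [0.1,-2.5,9,0],
  ],
)

```text
time_s: 11.18
tcp_pos: [529.3, 89.6, 195.1]
orientation: [-0.0, 1.0, 0.03, 0.006]
force: [0.8, 0.3, 0.5]
grip_width: 0.01
```

Emit:
play_rows(
  deltas=[
    [0,-2,2,0],
    [0,-4,4,0],
    [0,-6,4,0],
    [0,-6,4,0],
    [0,-6,4,0],
    [0,-6,4,0],
  ],
)

```text
time_s: 11.68
tcp_pos: [524.5, 30.0, 227.6]
orientation: [-0.001, 1.0, 0.03, -0.001]
force: [0.4, 1.2, -0.6]
grip_width: 0.005
```

Run:
```python
from h import *
s=read_state(); print(s["time_s"],s["tcp_pos"],s["orientation"],s["force"])
for n in ["wrist","scene","side"]:
    im=vision.get_image(n); cv2.imwrite(f"pics/{n}9.png",im)
    if n=="scene": cv2.imwrite("pics/s9c.png",cv2.resize(im[130:230,220:360],None,fx=5.5,fy=5.5))
```

```text
11.6833 [524.49151284  29.96836527 227.59910337] [-5.68777370e-04  9.99554063e-01  2.98361771e-02 -1.07448258e-03] [ 0.35785338  1.24603698 -0.62251236]
```

View pics/wrist9.png

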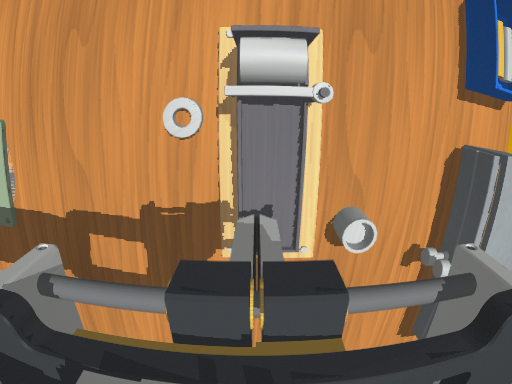

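View pics/s9c.png

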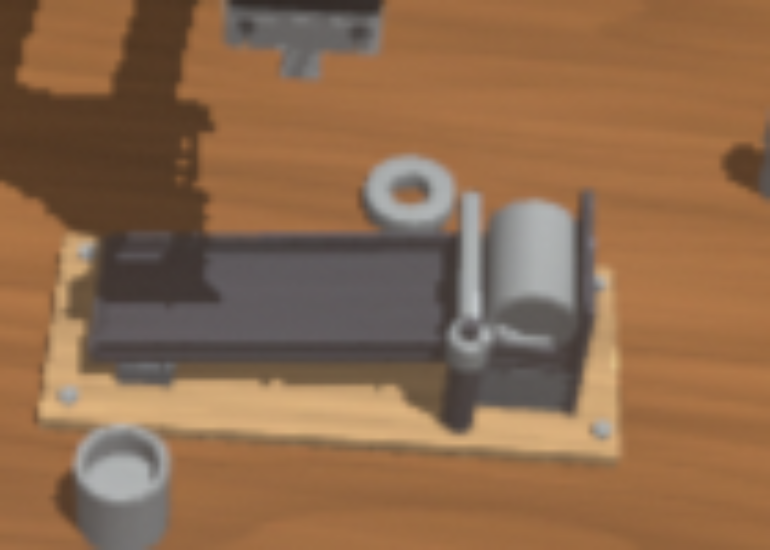

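View pics/side9.png

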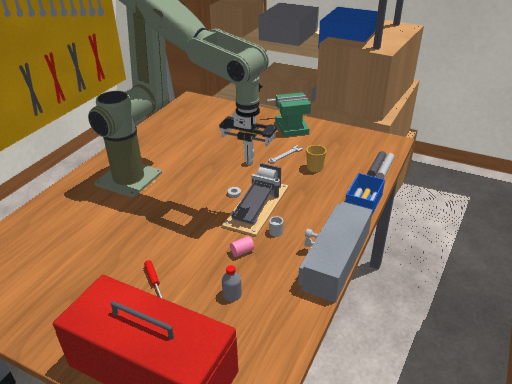

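Quick numeric check of the keeper angle, the offcut, and whether anything else moved.

Run:
```python
from h import *
ps=(np.array([524.49,29.97,227.6]),np.array([-5.7e-4,0.999554,0.029836,-1.07e-3]))
h=onz("wrist",(323,92),86,ps)[:2]; t=onz("wrist",(227,90.5),86,ps)[:2]; v=t-h
print("hinge",h,"tip",t,"k",np.pi-(np.arctan2(v[1],v[0])-1.631))
print("offcut top line mid",onz("wrist",(273,58),97,ps))
a=cv2.imread("pics/scene0.png").astype(int);b=cv2.imread("pics/scene9.png").astype(int)
d=(abs(a-b).sum(2)>90).astype(np.uint8); n,l,st,c=cv2.connectedComponentsWithStats(d)
print([tuple(s) for s in st[1:] if s[4]>12])
```

```text
hinge [585.37519541 126.70581632] tip [490.18972015 121.23272783] k 7.856749350865736
offcut top line mid [532.89762772 154.64931551  97.        ]
[(np.int32(232), np.int32(0), np.int32(18), np.int32(36), np.int32(105)), (np.int32(232), np.int32(0), np.int32(52), np.int32(54), np.int32(1138)), (np.int32(256), np.int32(0), np.int32(9), np.int32(20), np.int32(68)), (np.int32(291), np.int32(1), np.int32(5), np.int32(10), np.int32(23)), (np.int32(297), np.int32(0), np.int32(5), np.int32(6), np.int32(22)), (np.int32(291), np.int32(0), np.int32(22), np.int32(45), np.int32(406)), (np.int32(261), np.int32(8), np.int32(29), np.int32(17), np.int32(353)), (np.int32(287), np.int32(11), np.int32(7), np.int32(18), np.int32(25)), (np.int32(284), np.int32(34), np.int32(6), np.int32(20), np.int32(67)), (np.int32(297), np.int32(34), np.int32(12), np.int32(20), np.int32(107)), (np.int32(276), np.int32(54), np.int32(9), np.int32(5), np.int32(23)), (np.int32(218), np.int32(62), np.int32(14), np.int32(58), np.int32(252)), (np.int32(296), np.int32(62), np.int32(22), np.int32(8), np.int32(41)), (np.int32(25
[... 318 characters left out ...]
(10), np.int32(3), np.int32(16)), (np.int32(246), np.int32(96), np.int32(21), np.int32(36), np.int32(280)), (np.int32(194), np.int32(123), np.int32(80), np.int32(79), np.int32(1896)), (np.int32(212), np.int32(124), np.int32(33), np.int32(34), np.int32(516)), (np.int32(304), np.int32(165), np.int32(4), np.int32(23), np.int32(76)), (np.int32(309), np.int32(166), np.int32(16), np.int32(22), np.int32(255)), (np.int32(300), np.int32(176), np.int32(3), np.int32(13), np.int32(26)), (np.int32(310), np.int32(189), np.int32(11), np.int32(4), np.int32(18)), (np.int32(276), np.int32(192), np.int32(28), np.int32(19), np.int32(187)), (np.int32(269), np.int32(212), np.int32(15), np.int32(8), np.int32(49))]
```

```bash
python3 -c "
from plant import close_job
print(close_job())"
```

```text
the job is handed in; nothing more can be done
None
```

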